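Close the loupe's double-lidded tin and take off the outer lid

TASK

Close the loupe's open tin with the double lid that stands on the free-spinning turntable: lift inner and outer lid off together as one nested pair and lower them until the inner lid is fully home in the tin's mouth, then let go. After that lift the outer lid alone by its bar handle, without pulling the inner lid out of the tin, and finish while still holding it in the gripper, level and at rest, at least 10 cm above the place where it lay, so that a label can be pasted on it. Do not part the two lids before the inner one is home in the tin, and leave the lead weight, the tape roll and the spatula where they are.

Things in the scene. Friction and masses are not known exactly. Their poses are not given: they have to be found in the camera images.
- turntable: passive turntable, foot fixed to the table; round pale wooden platter, 150 mm diameter, spins freely about the vertical and gives way when pushed off-centre. Origin: centre of the foot's underside, on the spin axis; platter top 28 mm above it. The lid pair stands on it, up to 20 mm off centre. Turntable and tin stand one left, one right, either way round.
- tin: open steel tin, loose but heavy (1.3 kg), 86 mm (its x) by 56 mm (its y) by 60 mm high, walls 3 mm, mouth 80 x 50 mm; a black loupe is fixed inside, top 41 mm up. Origin: centre of the underside, on the table; z up, x along the long side.
- inner_lid: inner lid, 0.2 kg. Origin: centre of underside; x long, z up. From below: plug 76x46 mm, 14 deep, lower edge rounded 4 mm (2 mm play a side in the tin's mouth); dark band 90 (x) by 60 (y), 14 to 28 mm above origin, the widest part, rests on the tin's rim; boss 72x42x7 inside the outer lid. Gripped by the band's long sides it carries both lids. Home: origin 46 mm above the tin's, either way round.
- outer_lid: outer lid, 0.12 kg: metal cap 82 (x) by 52 (y) by 12 mm, dark wooden bar handle on top along x, 56 long, 12 wide (y), 20 high. Rests loosely over the inner lid's boss (2 mm play, skirt 8 deep), on the band; pulled by the handle it comes away alone. Origin: centre of underside, 28 mm above the inner lid's when nested; handle from 12 to 32 mm above it; z up.
- weight_2: bystander: cloth-covered grey lead weight, 100 x 46 x 27 mm, lying between tin and turntable. Origin: centre of its underside.
- tape_2: bystander: roll of tan tape lying flat, 97 mm diameter, 48 mm high, farther back. Origin: centre of its underside.
- spatula: bystander: spatula with wooden grip, 198 x 17 x 17 mm, lying farther back. Origin: centre of its underside.
There are look-alikes about, which are no part of the job. What is shaped like the outer_lid but orange is not meant.

How it is judged (in metres and radians):
On the way, in this order (a step that is already met when the one before it is completed fails the run):
1. the nested pair is lifted clear of the turntable together (inner lid at least 20 mm above the platter, outer lid on it) (z of inner_lid in the frame of turntable above 0.048 m and z of outer_lid in the frame of inner_lid between 0.025 and 0.032 m and horizontal distance between outer_lid and inner_lid below 0.007 m), for 0.1 s.
2. the inner lid is fully home in the tin, the outer lid still nested on it, and the gripper has let go of both (horizontal distance between inner_lid and tin below 0.006 m and z of inner_lid in the frame of tin between 0.043 and 0.0495 m and angle between the x axis of inner_lid and the x axis of tin, either way round below 0.12 rad and angle between the z axis of inner_lid and the z axis of tin, either way round below 0.05 rad and angle between tin's own z axis and vertical below 0.05 rad and z of outer_lid in the frame of inner_lid between 0.025 and 0.032 m and horizontal distance between outer_lid and inner_lid below 0.007 m and contact force between the fingers and inner_lid below 0.2 N and contact force between the fingers and outer_lid below 0.2 N), for 0.2 s.
At the end, for the whole second after the job is handed in: Inner lid home in the upright tin (6 mm of centre, 3.5 mm of full depth, square to 0.12 rad, flat to 0.05), at rest, touched by neither robot nor outer lid; outer lid held by the gripper alone, at rest, level to 0.3 rad, underside at least 164 mm above table and tin underside (9 cm lift) (horizontal distance between inner_lid and tin below 0.006 m and z of inner_lid in the frame of tin between 0.043 and 0.0495 m and angle between the x axis of inner_lid and the x axis of tin, either way round below 0.12 rad and angle between the z axis of inner_lid and the z axis of tin, either way round below 0.05 rad and angle between tin's own z axis and vertical below 0.05 rad and z of outer_lid in the frame of tin above 0.164 m and height (world z) of outer_lid above 0.164 m and angle between outer_lid's own z axis and vertical below 0.3 rad and contact force between the fingers and outer_lid above 1 N and contact force between outer_lid and inner_lid below 0.05 N and contact force between outer_lid and tin below 0.05 N and contact force between each of the arm, the fingers and inner_lid below 0.2 N and linear speed of outer_lid below 0.03 m/s and linear speed of each of inner_lid, tin below 0.02 m/s); the arm keeps its last pose, push and grip.
It fails at once if the lids are parted (12 mm in height or 15 mm sideways) while the inner lid is not home in the tin (12 mm of centre, 6 mm of depth) ((z of outer_lid in the frame of inner_lid above 0.04 m or horizontal distance between outer_lid and inner_lid above 0.015 m) and not (horizontal distance between inner_lid and tin below 0.012 m and z of inner_lid in the frame of tin between 0.04 and 0.052 m)).
It fails at once if the lead weight is moved by more than 30 mm (distance of weight_2 from where it was at the start of the episode above 0.03 m).
It fails at once if the tape roll is moved by more than 30 mm (distance of tape_2 from where it was at the start of the episode above 0.03 m).
It fails at once if the spatula is moved by more than 30 mm (distance of spatula from where it was at the start of the episode above 0.03 m).
It also fails if it takes over 53 s, if anything falls off the work surface, if the arm or the gripper's body presses on something with over 40 N, if the wrist force passes 120 N, or if a joint passes its speed limit or range.

ROBOT

A 6-joint arm with a two-finger parallel gripper is mounted at the origin on a cart in front of the work surface, level with it; the furniture and walls round the work are solid. World frame = base frame: x ahead of the robot, y to its left, z up, the work surface at z = 0. Lengths are in m, angles in degrees, forces in N, time in s.
With the tool pointing down it reaches from about 0.35 to 0.95 m from the base axis. Payload 17.4 kg.
Tool frame: the origin (TCP) lies midway between the tips of the shut fingers; the grasp point (between the pads) lies 19 mm behind it; z points along the fingers, y is the direction in which the jaws open and shut (so a half turn about z gives the same grasp; the last joint's range is limited). The gripper opens to 93 mm and grips with 3 to 60 N. Pads are 15 mm wide; open, the fingers measure 128 mm over their backs; the gripper's body (75 mm by 188 mm) begins 65 mm behind the grasp point.
Start: joints at [68.079, 6.646, 82.598, -0, 90.757, -2.166], TCP at [0.228, 0.635, 0.219] pointing down, gripper open.
Joint ranges: [-162.19, 162.19], [-47.58, 125.68], [4.15, 143.07], [-65.23, 245.23], [0.69, 171.88], [-170.13, 170.13]. Speed limits (degrees/s): [108.29, 108.29, 127.2, 180, 180, 180].

INTERFACE

Orientations are given as [roll, pitch, yaw] about the fixed x, y, z axes, in that order (R = Rz(yaw) Ry(pitch) Rx(roll)).
In Python, from plant import arm gives the robot as it stands.
- The arm moves only by the shell command python3 -m inch 'ROWS' [FORCE]. ROWS is JSON, a list of rows, each a list of 7 numbers: the turn, a rotation vector about the tool's x, y, z in rad, then the shift along the tool's x, y, z in mm, then the finger opening in mm, from 0 to 93. In form: [[rx, ry, rz, tx, ty, tz, jaw], ...]. A call has 1 to 20 rows; each row shifts and turns the commanded pose from where the row before left it, along the tool's axes as they then stand; what a row does not reach is not made up. A row lasts 1/8 s, in which the tool goes at most 62.5 mm and 10.7 degrees, less where a joint would pass 70% of its speed; a pose out of reach is approached as far as the arm can. A call with a gripper value outside its range is refused whole. The fingers move at their own pace and stop on an object; FORCE is the grip in N (left out, the last holds). Time passes only in rows, so rows that do not move let the fingers close. It gives the time, the measured TCP pose, the force and the opening at its end, in the units of the state.
- arm.read_state(): the state, without advancing time (a new reading comes with each control period).
- arm.grab_frame(name): name is "scene" or "top"; returns a dict with "color" (420x560x3 uint8, red, green, blue), "range_z" (420x560 float32, m along the optical axis (not along the pixel's ray), 0 where there is no reading), "mtx" (3x3 intrinsics, pixels), "R" (3x3) and "t" (3): a world point X has camera coordinates R X + t. Camera axes: x right, y down, z forward; pixel columns grow to the right and rows downward; lengths in m; the calibration is good to about 2 mm. A picture is of the moment at which its call begins.
- arm.finish_job(): hands the job in, once; it reports no verdict.
The state is a dict: "t": time; "q": joint angles; "qd": joint speeds; "effort": joint torques, N m; "ee_pos": TCP position; "orientation": TCP orientation; "wrist_force": force on the tool from outside, world axes, zero at the start; "wrist_torque": the same for the moment, N m; "finger_gap": finger opening in m.
Only numpy, scipy, OpenCV 4.12 (cv2) and the standard library are available. Lean on these libraries where they do the work, as an engineer would, in place of code of your own. Each camera call takes 0.05 s, during which the arm holds its last target.

## Working session

There is one attempt and no reset: what is moved stays moved. The work goes in short steps, Python scripts to look and compute and a shell command to move; the robot and the scene stay as the last step left them, time stands still between calls to the robot, and variables do not carry over. Pictures are saved under pics/ and viewed, and the job is handed in when it is done.

```bash
ls; mkdir -p pics
python3 - <<'E'
from plant import arm
import cv2,pickle
s=arm.read_state();print({k:s[k] for k in('t','ee_pos','orientation','finger_gap','wrist_force')})
for n in('scene','top'):
    f=arm.grab_frame(n);pickle.dump(f,open(f'{n}0.pkl','wb'))
    cv2.imwrite(f'pics/{n}0.png',f['color'][:,:,::-1]);print(f['mtx'],f['R'],f['t'])
E
```

```text
pics
{'t': 0.0, 'ee_pos': array([0.22808526, 0.63506888, 0.21788389]), 'orientation': array([-1.79930470e+02, -2.99624031e-03,  1.60242923e+02]), 'finger_gap': 0.09313260002491455, 'wrist_force': array([-1.17055087,  0.03041129, -0.66546144])}
[[520.64810818   0.         287.69941917]
 [  0.         520.64810818 205.13404594]
 [  0.           0.           1.        ]] [[ 0.87132065 -0.49011169  0.02430748]
 [-0.19431037 -0.3900834  -0.90004357]
 [ 0.45060382  0.77950335 -0.43512151]] [-0.47675594  0.16599267  0.70789668]
[[441.66659047   0.         276.50757945]
 [  0.         441.66659047 212.51463569]
 [  0.           0.           1.        ]] [[ 1.80594047e-02 -9.99836757e-01 -5.62516217e-04]
 [-9.90012199e-01 -1.78032676e-02 -1.39853100e-01]
 [ 1.39820255e-01  3.08256165e-03 -9.90172103e-01]] [-0.00947355  0.55152321  0.85978823]
```

View pics/scene0.png

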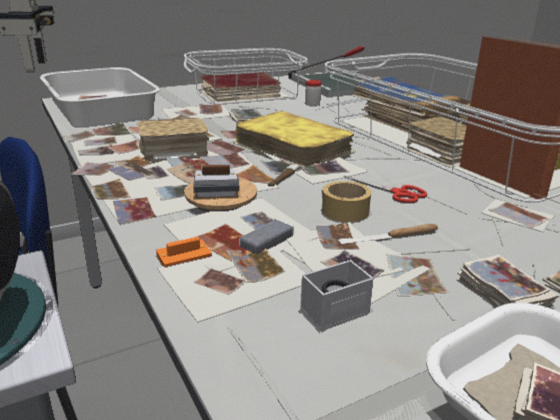

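View pics/top0.png

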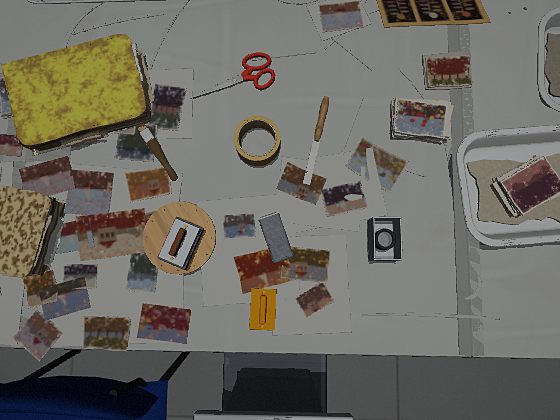

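The top view shows the pair on the turntable at about (180,241) and the tin at (385,239). The weight lies between them at (275,237), and the orange look-alike is at (263,309). Next I'll enlarge these and measure from depth.

```bash
cat > h.py <<'E'
import numpy as np,cv2,pickle
def pts(f):
    z=f['range_z'];v,u=np.mgrid[0:z.shape[0],0:z.shape[1]]
    K=f['mtx'];c=np.stack([(u-K[0,2])/K[0,0]*z,(v-K[1,2])/K[1,1]*z,z],-1)
    return (c-f['t'])@f['R']
def rect(P,m):
    q=P[m][:,:2];(c,s,a)=cv2.minAreaRect((q*1000).astype(np.float32));return np.round(c,1),np.round(s,1),round(a,1),len(q)
def box(P,x,y,z,d=.09):
    return (abs(P[...,0]-x)<d)&(abs(P[...,1]-y)<d)&(P[...,2]>z[0])&(P[...,2]<z[1])
E
python3 - <<'E'
from h import *
T=pickle.load(open('top0.pkl','rb'));S=pickle.load(open('scene0.pkl','rb'))
PT,PS=pts(T),pts(S)
print(PT[241,180],PT[215,372],PT[262,372],PT[237,275])
l=PT[241,180];t=PT[239,385];print(t)
for n,P in(('top',PT),('scene',PS)):
    for z in((.010,.04),(.024,.032),(.045,.056),(.056,.062),(.062,.067),(.068,.072),(.08,.095)):
        m=box(P,l[0],l[1],z);
        if m.sum()>10:print(n,'pair',z,rect(P,m))
    for z in((.02,.07),(.055,.066)):
        m=box(P,t[0],t[1],z,.08)
        if m.sum()>10:print(n,'tin',z,rect(P,m), np.median(P[m][:,2]))
c=lambda f,x,y,w,h,n:cv2.imwrite(n,cv2.resize(f['color'][y:y+h,x:x+w,::-1],None,fx=6,fy=6,interpolation=cv2.INTER_CUBIC))
a=cv2.resize(T['color'][190:290,130:230,::-1],None,fx=4,fy=4,interpolation=2);b=cv2.resize(T['color'][190:290,335:435,::-1],None,fx=4,fy=4,interpolation=2)
cv2.imwrite('pics/crop0.png',np.hstack([a,b]))
c(S,170,150,100,70,'pics/crop1.png')
E
```

```text
[0.48682221 0.18391762 0.08435333] [ 0.55487746 -0.20122658  0.00371553] [ 0.45618562 -0.20043316  0.00180769] [0.50273711 0.00267884 0.02585739]
[ 0.50173623 -0.21971529  0.03708986]
top pair (0.01, 0.04) (array([487.3, 200. ]), array([170.5, 152.2]), 3.2, 2819)
top pair (0.024, 0.032) (array([497.9, 198.7]), array([147.8, 147.6]), 2.5, 2700)
top pair (0.045, 0.056) (array([486. , 190.2]), array([60.7, 89.8]), 68.2, 113)
top pair (0.056, 0.062) (array([485.6, 190. ]), array([59.8, 89.2]), 68.3, 160)
top pair (0.062, 0.067) (array([486.1, 190. ]), array([52.6, 81.4]), 68.0, 122)
top pair (0.068, 0.072) (array([485.8, 189.8]), array([51.9, 81.9]), 67.8, 606)
top pair (0.08, 0.095) (array([485.8, 189.9]), array([12.2, 54.8]), 68.7, 200)
top tin (0.02, 0.07) (array([ 501.8, -218.5]), array([85.3, 57. ]), 0.4, 1037) 0.04144345788922572
top tin (0.055, 0.066) (array([ 502.1, -218.4]), array([83.2, 56.7]), 0.8, 244) 0.060395983419735816
scene pair (0.01, 0.04) (array([494.9, 185.8]), array([131.3, 149.3]), 74.6, 1325)
scene pair (0.024, 0.032) (array([495. , 186.3]), array([130.4, 149.3]), 74.6, 982)
scene pair (0.045, 0.056) (array([483.6, 185.6]), array([61.3, 90.2]), 69.9, 301)
scene pair (0.056, 0.062) (array([475.8, 166. ]), array([ 7.9, 80.4]), 68.1, 113)
scene pair (0.062, 0.067) (array([484.4, 186.9]), array([53.7, 81.7]), 68.1, 281)
scene pair (0.068, 0.072) (array([484.1, 175.3]), array([25.5, 72.5]), 69.9, 61)
scene pair (0.08, 0.095) (array([483.6, 186. ]), array([15.3, 55.4]), 65.7, 129)
scene tin (0.02, 0.07) (array([ 501.5, -220.6]), array([88.3, 59.3]), 0.8, 2950) 0.04224185828041212
scene tin (0.055, 0.066) (array([ 501.6, -220.2]), array([88.5, 58.4]), 1.3, 520) 0.057934881714467944
```

View pics/crop0.png

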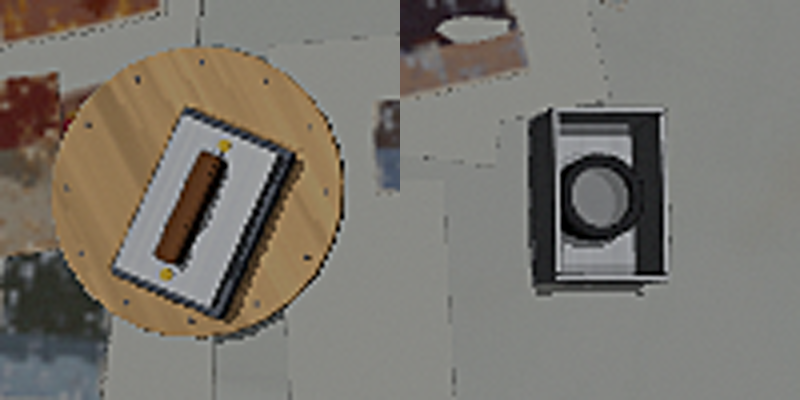

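View pics/crop1.png

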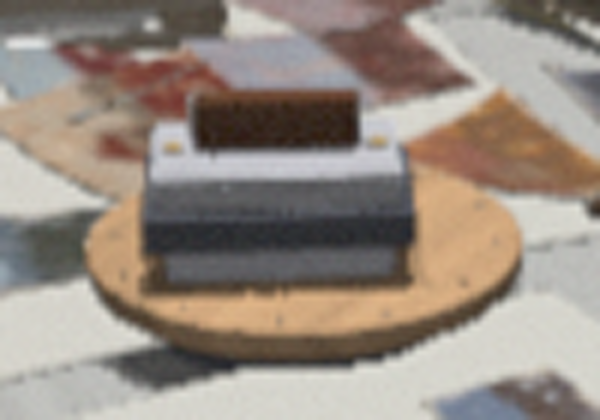

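```bash
cat >> h.py <<'E'
from scipy.spatial.transform import Rotation as Ro
def delta(target,yaw,s):
    R=Ro.from_euler('xyz',s['orientation'],degrees=True);Rt=Ro.from_euler('xyz',[180,0,yaw],degrees=True)
    print('ee',np.round(s['ee_pos'],4),np.round(s['orientation'],2),'gap',round(s['finger_gap'],4),'F',np.round(s['wrist_force'],1),'t',s['t'])
    print('rotvec',np.round((R.inv()*Rt).as_rotvec(),4),'shift mm cur axes',np.round(R.inv().apply(np.array(target)-s['ee_pos'])*1000,1),'in new axes',np.round(Rt.inv().apply(np.array(target)-s['ee_pos'])*1000,1))
E
python3 - <<'E'
from h import *
from plant import arm
T=pickle.load(open('top0.pkl','rb'));PT=pts(T)
for y0 in np.arange(-.3,.7,.1):
    m=(PT[...,1]>y0)&(PT[...,1]<y0+.1)&(PT[...,0]>.15)&(PT[...,0]<.75)&(T['range_z']>0);print(round(y0,1),m.sum()and PT[m][:,2].max())
delta([.485,.1885,.16],158.1,arm.read_state())
E
```

```text
-0.3 0.06463458268540175
-0.2 0.06442400850399485
-0.1 0.05227453051759054
0.0 0.05375720828098569
0.1 0.09247245189209792
0.2 0.09011688707733957
0.3 0.061997680291394526
0.4 0.07856462278243241
0.5 0.07817656603934676
0.6 0.0076909885905587306
ee [0.2281 0.6351 0.218 ] [-179.94   -0.    160.24] gap 0.093 F [ 0.6 -0.3  0.1] t 0.1
rotvec [-0.001  -0.      0.0374] shift mm cur axes [-392.7 -333.4   58.3] in new axes [-404.9 -318.5   58. ]
```

```bash
python3 -m inch '[[-0.001,0,0.0374,-10,-8,0,93],[0,0,0,-20,-16,2,93],[0,0,0,-30,-24,3,93],[0,0,0,-35,-27,5,93],[0,0,0,-35,-27,5,93],[0,0,0,-35,-27,5,93],[0,0,0,-35,-27,5,93],[0,0,0,-35,-27,5,93],[0,0,0,-35,-27,5,93],[0,0,0,-35,-27,5,93],[0,0,0,-30,-24,5,93],[0,0,0,-25,-21,3,93],[0,0,0,-20,-18,3,93],[0,0,0,-15,-13,2,93],[0,0,0,-10,-5,2,93],[0,0,0,0,0,0,93]]'
python3 - <<'E'
from h import *
from plant import arm
delta([.485,.1885,.033],158.1,arm.read_state())
for n in('scene','top'):
    f=arm.grab_frame(n);pickle.dump(f,open(f'{n}1.pkl','wb'))
    cv2.imwrite(f'pics/{n}1.png',f['color'][:,:,::-1])
E
```

```text
t: 2.1
ee_pos: [0.4859, 0.189, 0.1631]
orientation: [179.9, -0.0, 158.0]
wrist_force: [-1.0, 1.0, -0.4]
finger_gap: 0.0927
ee [0.4859 0.189  0.1631] [ 1.7995e+02 -1.0000e-02  1.5801e+02] gap 0.0927 F [-1.   1.  -0.4] t 2.1
rotvec [ 0.0009 -0.0002 -0.0015] shift mm cur axes [  0.6  -0.9 130.1] in new axes [  0.6  -0.8 130.1]
```

View pics/scene1.png

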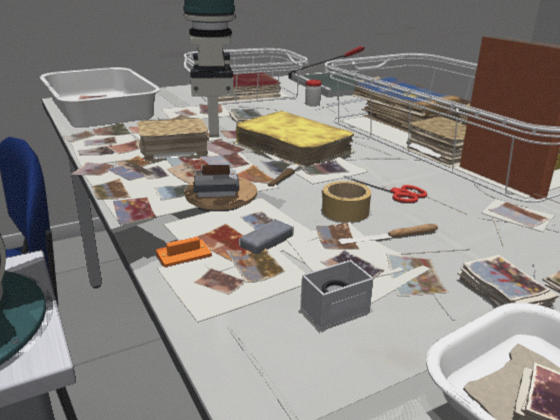

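View pics/top1.png

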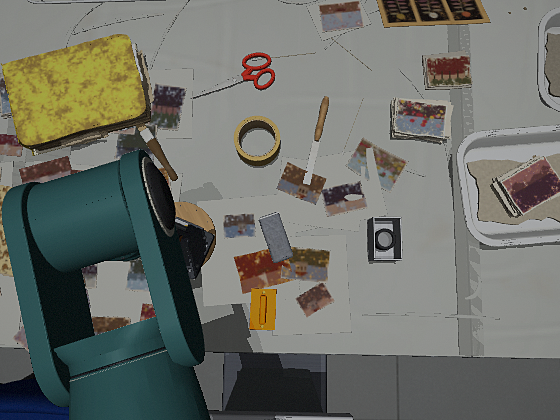

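The scene view has the gripper above the pair: finger at about (212,115), lid at (217,182). In the top view the arm hides the pair. I'll descend straight down now.

```bash
python3 -m inch '[[0.001,0,-0.0015,0.6,-0.8,10,93],[0,0,0,0,0,20,93],[0,0,0,0,0,25,93],[0,0,0,0,0,25,93],[0,0,0,0,0,20,93],[0,0,0,0,0,12,93],[0,0,0,0,0,8,93],[0,0,0,0,0,5,93],[0,0,0,0,0,4,93],[0,0,0,0,0,0,93],[0,0,0,0,0,0,93]]' 30
python3 - <<'E'
from h import *
from plant import arm
delta([.485,.1885,.033],158.1,arm.read_state())
f=arm.grab_frame('scene');cv2.imwrite('pics/s2.png',cv2.resize(f['color'][130:230,150:290,::-1],None,fx=5,fy=5,interpolation=2))
E
```

```text
t: 3.58
ee_pos: [0.4851, 0.189, 0.0347]
orientation: [180.0, 0.0, 158.2]
wrist_force: [0.5, -0.1, -0.2]
finger_gap: 0.0933
ee [0.4851 0.189  0.0347] [1.7998e+02 2.0000e-02 1.5819e+02] gap 0.0933 F [ 0.5 -0.1 -0.2] t 3.575
rotvec [0.0003 0.0004 0.0015] shift mm cur axes [-0.1 -0.5  1.7] in new axes [-0.1 -0.5  1.7]
```

View pics/s2.png

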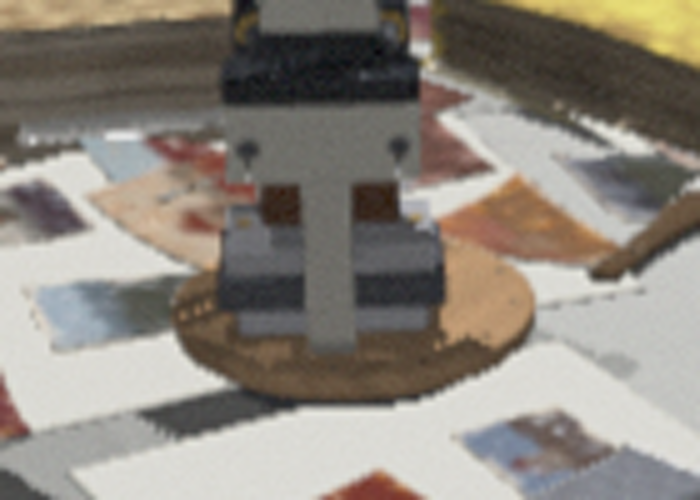

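The finger (x≈330 in the crop) is centred on the band (218 to 443), with its tip just above the platter. Closing.

```bash
python3 -m inch '[[0,0,0,0,-0.5,1,80],[0,0,0,0,0,0,75],[0,0,0,0,0,0,70],[0,0,0,0,0,0,65],[0,0,0,0,0,0,61],[0,0,0,0,0,0,59],[0,0,0,0,0,0,57],[0,0,0,0,0,0,55],[0,0,0,0,0,0,50],[0,0,0,0,0,0,50],[0,0,0,0,0,0,50]]' 40
python3 - <<'E'
from h import *
from plant import arm
delta([.485,.1885,.033],158.1,arm.read_state())
f=arm.grab_frame('scene');pickle.dump(f,open('s3.pkl','wb'));P=pts(f)
for z in((.044,.056),(.062,.067)):print(rect(P,box(P,.485,.1885,z,.055)))
cv2.imwrite('pics/s3.png',cv2.resize(f['color'][130:230,150:290,::-1],None,fx=5,fy=5,interpolation=2))
E
```

```text
t: 5.0
ee_pos: [0.4848, 0.1885, 0.0334]
orientation: [180.0, 0.0, 158.2]
wrist_force: [0.5, 1.7, -0.3]
finger_gap: 0.0597
ee [0.4848 0.1885 0.0334] [180.     0.   158.18] gap 0.0597 F [ 0.5  1.7 -0.3] t 5.0
rotvec [0.     0.     0.0015] shift mm cur axes [-0.2  0.1  0.4] in new axes [-0.2  0.1  0.4]
(array([480.8, 177. ]), array([75.2, 91.7]), 65.5, 315)
(array([481.7, 176. ]), array([74.6, 80.8]), 71.2, 247)
```

View pics/s3.png

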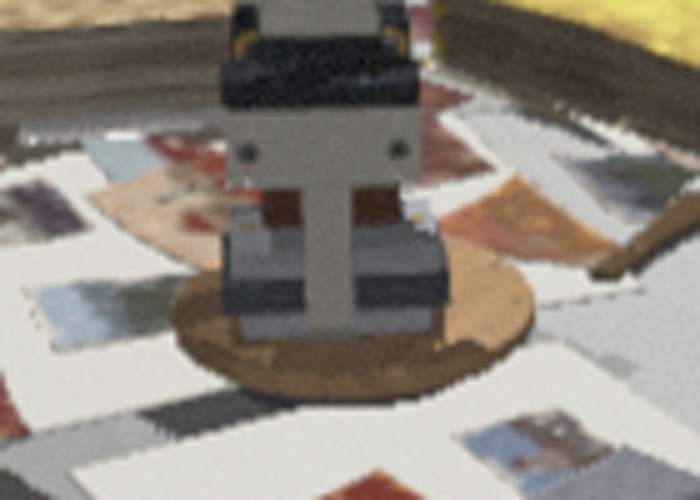

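Gripped at 59.7 mm, which matches the 60 mm band. Lifting.

```bash
python3 -m inch '[[0,0,0,0,0,-3,50],[0,0,0,0,0,-5,50],[0,0,0,0,0,-10,50],[0,0,0,0,0,-12,50],[0,0,0,0,0,-15,50],[0,0,0,0,0,-20,50],[0,0,0,0,0,-20,50],[0,0,0,0,0,-15,50],[0,0,0,0,0,-10,50],[0,0,0,0,0,-5,50],[0,0,0,0,0,0,50]]' 40
python3 - <<'E'
from h import *
from plant import arm
delta([.502,-.2195,.145],180.8,arm.read_state())
f=arm.grab_frame('scene')
cv2.imwrite('pics/s4.png',cv2.resize(f['color'][70:230,140:300,::-1],None,fx=3.6,fy=3.6,interpolation=2))
E
```

```text
t: 6.42
ee_pos: [0.4847, 0.1885, 0.1482]
orientation: [-180.0, -0.0, 158.2]
wrist_force: [0.1, -0.3, -2.6]
finger_gap: 0.0598
ee [0.4847 0.1885 0.1482] [-1.7999e+02 -1.0000e-02  1.5819e+02] gap 0.0598 F [ 0.1 -0.3 -2.6] t 6.425
rotvec [-1.000e-04 -2.000e-04 -3.947e-01] shift mm cur axes [-167.7 -372.3    3.3] in new axes [ -11.6 -408.2    3.2]
```

View pics/s4.png

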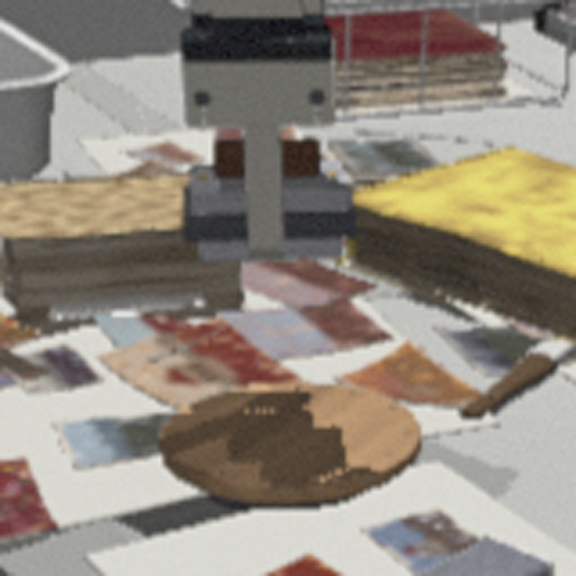

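The pair came up together and level, and the platter is empty. Now to the tin.

```bash
python3 -m inch '[[0,0,-0.0647,0,0,0,50],[0,0,-0.11,0,0,0,50],[0,0,-0.11,0,0,0,50],[0,0,-0.11,0,0,0,50],[0,0,0,0,-10,0,50],[0,0,0,0,-20,0,50],[0,0,0,-1,-30,0,50],[0,0,0,-1,-38,0,50],[0,0,0,-1.6,-45,0,50],[0,0,0,-2,-45,0,50],[0,0,0,-2,-45,0,50],[0,0,0,-1,-45,0,50],[0,0,0,-1,-45,0,50],[0,0,0,-1,-35,0,50],[0,0,0,-1,-25,0,50],[0,0,0,0,-15,0,50],[0,0,0,0,-8,0,50],[0,0,0,0,-2,0,50],[0,0,0,0,0,0,50],[0,0,0,0,0,0,50]]' 40
python3 - <<'E'
from h import *
from plant import arm
s=arm.read_state();delta([.502,-.2195,.145],180.8,s)
for n in('scene','top'):
    f=arm.grab_frame(n);pickle.dump(f,open(f'{n}5.pkl','wb'))
    cv2.imwrite(f'pics/{n}5.png',f['color'][:,:,::-1])
    P=pts(f)
    for z in((.14,.17),(.155,.169),(.174,.184),(.19,.21)):
        m=box(P,.502,-.2195,z,.055);print(n,z,m.sum()>5 and rect(P,m))
    if n=='scene':cv2.imwrite('pics/s5c.png',cv2.resize(f['color'][180:330,270:420,::-1],None,fx=4,fy=4,interpolation=2))
E
```

```text
t: 8.98
ee_pos: [0.5021, -0.2188, 0.1484]
orientation: [180.0, 0.0, -179.2]
wrist_force: [0.1, 0.1, -1.9]
finger_gap: 0.0594
ee [ 0.5021 -0.2188  0.1484] [ 180.      0.   -179.17] gap 0.0594 F [ 0.1  0.1 -1.9] t 8.975
rotvec [0.     0.0001 0.0005] shift mm cur axes [ 0.1 -0.7  3.4] in new axes [ 0.1 -0.7  3.4]
scene (0.14, 0.17) (array([ 491.1, -240.9]), array([ 51.6, 106.3]), 60.5, 1043)
scene (0.155, 0.169) (array([ 490.4, -241.2]), array([ 51.1, 106.3]), 59.5, 664)
scene (0.174, 0.184) (array([ 494. , -227.6]), array([73. , 91.6]), 42.9, 917)
scene (0.19, 0.21) (array([ 495.5, -221.6]), array([92.7, 42.9]), 82.1, 847)
top (0.14, 0.17) False
top (0.155, 0.169) False
top (0.174, 0.184) False
top (0.19, 0.21) False
```

View pics/scene5.png

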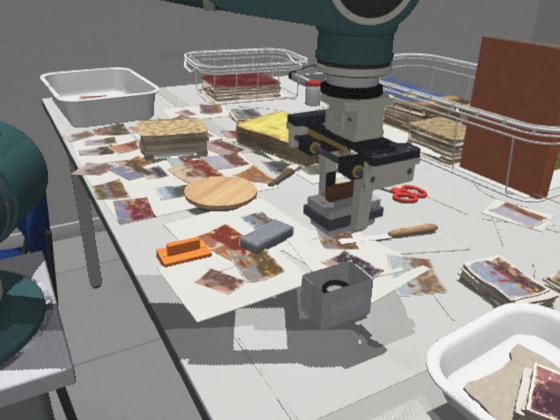

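View pics/top5.png

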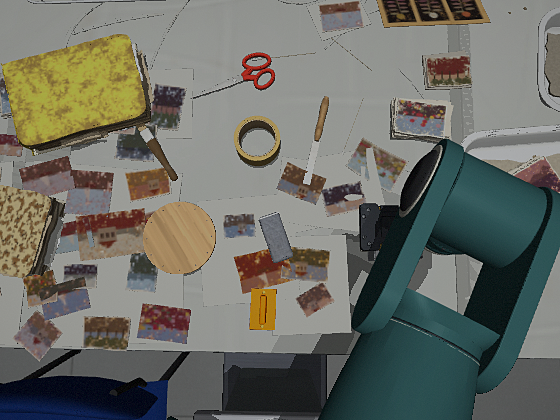

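Run:
```python
from h import *
f=pickle.load(open('scene5.pkl','rb'));P=pts(f);S=pickle.load(open('scene0.pkl','rb'));P0=pts(S)
def faces(P,x,y,z,hx,hy,t):
    # -x face: points with y well inside; -y face: x well inside
    b=(P[...,2]>z[0])&(P[...,2]<z[1])
    A=P[b&(abs(P[...,0]-(x-hx))<.008)&(abs(P[...,1]-y)<hy-.006)]
    B=P[b&(abs(P[...,1]-(y-hy))<.008)&(abs(P[...,0]-x)<hx-.006)]
    for n,Q,i in(('-x',A,0),('-y',B,1)):
        if len(Q)>5:
            med=np.median(Q[:,i]);c=np.polyfit(Q[:,1-i],Q[:,i],1);print(t,n,len(Q),'face',round(med*1e3,1),'centre',round((med+(hx,hy)[i])*1e3,1),'slope deg',np.round(np.degrees(c[0]),1),'std',Q[:,i].std())
faces(P0,.502,-.2195,(.015,.055),.043,.028,'tin')
faces(P,.502,-.2195,(.015,.055),.043,.028,'tin5')
faces(P,.502,-.219,(.159,.169),.045,.03,'band')
faces(P,.502,-.219,(.145,.156),.038,.023,'plug')
faces(P,.502,-.219,(.174,.181),.041,.026,'cap')
for z in((.145,.156),(.159,.169)):
  m=box(P,.502,-.2195,z,.06);Q=P[m];print(z,np.percentile(Q[:,0],[0,1,2,5,98,99,100]),np.percentile(Q[:,1],[1,2,5,98]))
cv2.imwrite('pics/s5c.png',cv2.resize(f['color'][180:330,270:420,::-1],None,fx=4,fy=4,interpolation=2))
```

```text
tin -x 411 face 459.4 centre 502.4 slope deg -0.6 std 0.0005730961221068946
tin -y 986 face -247.8 centre -219.8 slope deg 0.6 std 0.000882104608469668
tin5 -x 419 face 459.4 centre 502.4 slope deg -0.6 std 0.0006097662851098087
tin5 -y 984 face -247.7 centre -219.7 slope deg 0.4 std 0.0008524156867929566
band -x 156 face 458.0 centre 503.0 slope deg -2.6 std 0.0008875330227513511
band -y 223 face -250.0 centre -220.0 slope deg 2.7 std 0.0018566463659343518
plug -x 62 face 465.1 centre 503.1 slope deg -2.2 std 0.0007291557110443523
plug -y 98 face -243.0 centre -220.0 slope deg 2.3 std 0.0011226788254919801
cap -x 89 face 461.9 centre 502.9 slope deg -2.3 std 0.0007719960427010294
cap -y 125 face -246.2 centre -220.2 slope deg 2.6 std 0.001882596756334175
(0.145, 0.156) [0.46303892 0.46364389 0.46420215 0.46452473 0.53869355 0.53939748
 0.54148701] [-0.26143726 -0.26100028 -0.25818074 -0.20279761]
(0.159, 0.169) [0.45588288 0.45636661 0.45661647 0.45716112 0.54475715 0.54640203
 0.54918822] [-0.26527483 -0.26506295 -0.26438516 -0.19643061]
```

View pics/s5c.png

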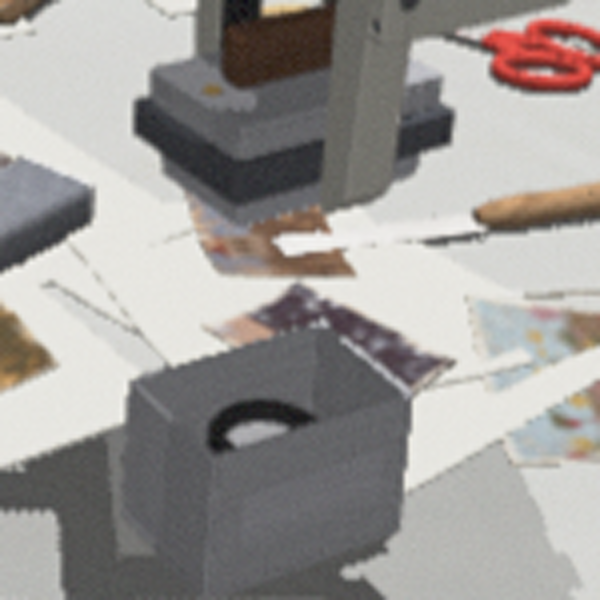

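In the scene crop the pair hangs over the tin. From the face fits it sits +0.6 mm in x and −0.2 mm in y from the tin, turned about +1.9°. I'll correct that and lower to just above the rim.

```bash
python3 -m inch '[[0,0,0.031,0.6,0.3,0,50],[0,0,0,0,0,8,50],[0,0,0,0,0,14,50],[0,0,0,0,0,16,50],[0,0,0,0,0,14,50],[0,0,0,0,0,8,50],[0,0,0,0,0,4,50],[0,0,0,0,0,2,50],[0,0,0,0,0,0,50],[0,0,0,0,0,0,50]]' 40
python3 - <<'E'
from h import *
from plant import arm
s=arm.read_state();delta([.502,-.2195,.0514],180.8,s)
f=arm.grab_frame('scene');P=pts(f);pickle.dump(f,open('s6.pkl','wb'))
dz=s['ee_pos'][2]-.1484
def faces(P,x,y,z,hx,hy,t):
    b=(P[...,2]>z[0])&(P[...,2]<z[1])
    A=P[b&(abs(P[...,0]-(x-hx))<.006)&(abs(P[...,1]-y)<hy-.006)]
    B=P[b&(abs(P[...,1]-(y-hy))<.006)&(P[...,0]-x>-hx+.004)&(P[...,0]-x<-.012)]
    for n,Q,i in(('-x',A,0),('-y',B,1)):
        if len(Q)>5:
            med=np.median(Q[:,i]);c=np.polyfit(Q[:,1-i]-(x,y)[1-i],Q[:,i],1);print(t,n,len(Q),'centre',round((med+(hx,hy)[i])*1e3,1),'at mid',round((c[1]+(hx,hy)[i])*1e3,1),'slope deg',np.round(np.degrees(c[0]),1))
faces(P,.502,-.2195,(.015,.055),.043,.028,'tin')
for n,z,hx,hy in(('band',(.159,.169),.045,.03),('plug',(.146,.156),.038,.023),('cap',(.174,.181),.041,.026)):
    faces(P,.502,-.2195,(z[0]+dz,z[1]+dz),hx,hy,n)
cv2.imwrite('pics/s6.png',cv2.resize(f['color'][180:330,270:420,::-1],None,fx=4,fy=4,interpolation=2))
E
```

```text
t: 10.32
ee_pos: [0.5016, -0.2191, 0.0827]
orientation: [-180.0, 0.0, 179.0]
wrist_force: [-0.1, -0.6, -2.0]
finger_gap: 0.06
ee [ 0.5016 -0.2191  0.0827] [-1.7998e+02  3.0000e-02  1.7903e+02] gap 0.06 F [-0.1 -0.6 -2. ] t 10.325
rotvec [-0.0003  0.0006 -0.0309] shift mm cur axes [-0.4 -0.4 31.3] in new axes [-0.4 -0.4 31.3]
tin -x 416 centre 502.5 at mid 502.5 slope deg -0.5
tin -y 384 centre -219.8 at mid -220.0 slope deg -0.3
band -x 136 centre 502.6 at mid 502.7 slope deg -0.7
band -y 120 centre -220.0 at mid -219.7 slope deg 0.6
plug -x 32 centre 502.3 at mid 502.4 slope deg -1.6
plug -y 48 centre -220.0 at mid -219.5 slope deg 1.5
cap -x 75 centre 502.4 at mid 502.5 slope deg -0.1
cap -y 74 centre -219.9 at mid -219.7 slope deg 0.6
```

View pics/s6.png

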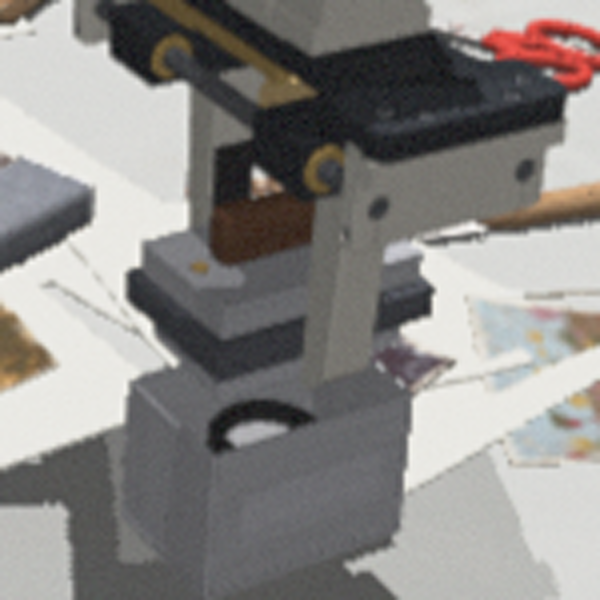

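The pair is aligned to within about 0.3 mm and 0.5°. Lowering in stages.

```bash
python3 -m inch '[[0,0,0,0,0,4,50],[0,0,0,0,0,5,50],[0,0,0,0,0,4,50],[0,0,0,0,0,3,50],[0,0,0,0,0,3,50],[0,0,0,0,0,2,50],[0,0,0,0,0,2,50],[0,0,0,0,0,2,50],[0,0,0,0,0,0,50],[0,0,0,0,0,0,50]]' 40
```

```text
t: 11.62
ee_pos: [0.5015, -0.219, 0.0574]
orientation: [-180.0, 0.0, 179.0]
wrist_force: [-0.8, -0.2, -3.2]
finger_gap: 0.0595
```

```bash
python3 -m inch '[[0,0,0,0,0,1.5,50],[0,0,0,0,0,1.5,50],[0,0,0,0,0,1,50],[0,0,0,0,0,0.7,50],[0,0,0,0,0,0.6,50],[0,0,0,0,0,0,50],[0,0,0,0,0,0,50]]' 40; python3 -m inch '[[0,0,0,0,0,0.5,50],[0,0,0,0,0,0,50]]'
```

```text
t: 12.5
ee_pos: [0.5015, -0.219, 0.0521]
orientation: [-180.0, 0.0, 179.0]
wrist_force: [-0.4, -0.7, -3.1]
finger_gap: 0.0598
t: 12.75
ee_pos: [0.5014, -0.219, 0.0515]
orientation: [180.0, -0.0, 179.0]
wrist_force: [1.0, -0.0, -3.3]
finger_gap: 0.0595
```

```bash
python3 -m inch '[[0,0,0,0,0,0.5,50],[0,0,0,0,0,0,50]]'; python3 -m inch '[[0,0,0,0,0,0.5,50],[0,0,0,0,0,0,50]]'; python3 -m inch '[[0,0,0,0,0,0.5,50],[0,0,0,0,0,0,50]]'
```

```text
t: 13.0
ee_pos: [0.5015, -0.2191, 0.0514]
orientation: [-180.0, 0.0, 179.0]
wrist_force: [-2.5, 0.7, 2.2]
finger_gap: 0.0599
t: 13.25
ee_pos: [0.5015, -0.219, 0.0513]
orientation: [-180.0, 0.0, 179.0]
wrist_force: [-5.9, 2.9, 10.2]
finger_gap: 0.0599
t: 13.5
ee_pos: [0.5015, -0.2191, 0.0513]
orientation: [-180.0, 0.0, 179.0]
wrist_force: [-8.8, 3.0, 14.4]
finger_gap: 0.0597
```

Contact at TCP z 0.0513, against an expected 0.0514. Backing off the push slightly, then opening.

```bash
python3 -m inch '[[0,0,0,0,0,-1,50],[0,0,0,0,0,0,61],[0,0,0,0,0,0,65],[0,0,0,0,0,0,70],[0,0,0,0,0,0,76],[0,0,0,0,0,0,82],[0,0,0,0,0,0,88],[0,0,0,0,0,0,93],[0,0,0,0,0,0,93],[0,0,0,0,0,0,93],[0,0,0,0,0,0,93]]'
python3 - <<'E'
from h import *
from plant import arm
s=arm.read_state();delta([.502,-.2195,.12],179.4,s)
f=arm.grab_frame('scene')
cv2.imwrite('pics/s7.png',cv2.resize(f['color'][180:330,270:420,::-1],None,fx=4,fy=4,interpolation=2))
E
```

```text
t: 14.88
ee_pos: [0.5015, -0.219, 0.0511]
orientation: [-180.0, 0.0, 179.0]
wrist_force: [0.4, -1.0, 0.2]
finger_gap: 0.0926
ee [ 0.5015 -0.219   0.0511] [-180.      0.    179.03] gap 0.0926 F [ 0.4 -1.   0.2] t 14.875
rotvec [-0.0001  0.     -0.0065] shift mm cur axes [ -0.6  -0.5 -68.9] in new axes [ -0.5  -0.5 -68.9]
```

View pics/s7.png

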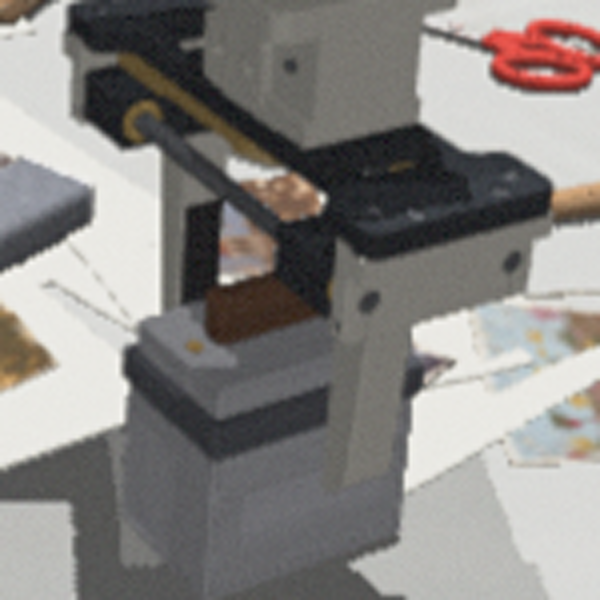

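The pair is seated, with the band on the rim all round and the fingers open beside it. I'll raise to handle height and check there.

```bash
python3 -m inch '[[0,0,0,0,0,-4,93],[0,0,0,0,0,-8,93],[0,0,0,0,0,-12,93],[0,0,0,0,0,-12,93],[0,0,0,0,0,-8,93],[0,0,0,0,0,-4,93],[0,0,0,0,0,0,93],[0,0,0,0,0,0,93]]'
python3 - <<'E'
from h import *
from plant import arm
s=arm.read_state();delta([.502,-.2195,.0885],179.4,s)
f=arm.grab_frame('scene');P=pts(f);pickle.dump(f,open('s8.pkl','wb'))
def faces(P,x,y,z,hx,hy,t):
    b=(P[...,2]>z[0])&(P[...,2]<z[1])
    A=P[b&(abs(P[...,0]-(x-hx))<.006)&(abs(P[...,1]-y)<max(hy-.006,.004))]
    B=P[b&(abs(P[...,1]-(y-hy))<.006)&(P[...,0]-x>-hx+.004)&(P[...,0]-x<-.01)]
    for n,Q,i in(('-x',A,0),('-y',B,1)):
        if len(Q)>5:
            med=np.median(Q[:,i]);c=np.polyfit(Q[:,1-i]-(x,y)[1-i],Q[:,i],1);print(t,n,len(Q),'centre',round((med+(hx,hy)[i])*1e3,1),'slope deg',np.round(np.degrees(c[0]),1))
faces(P,.502,-.2195,(.015,.055),.043,.028,'tin')
faces(P,.502,-.2195,(.062,.072),.045,.03,'band')
faces(P,.502,-.2195,(.076,.084),.041,.026,'cap')
faces(P,.502,-.2195,(.089,.103),.028,.006,'handle')
m=box(P,.48,-.2195,(.08,.095),.025);m&=P[...,0]<.472;print('cap top z',np.percentile(P[m][:,2],[10,25,50,75,90]),m.sum())
m=box(P,.49,-.2195,(.1,.112),.03)&(abs(P[...,1]+.2195)<.005);print('handle top',np.percentile(P[m][:,2],[10,50,90]),m.sum())
cv2.imwrite('pics/s8.png',cv2.resize(f['color'][180:330,270:420,::-1],None,fx=4,fy=4,interpolation=2))
E
```

```text
t: 15.92
ee_pos: [0.5013, -0.219, 0.0986]
orientation: [180.0, -0.0, 179.0]
wrist_force: [0.5, 0.3, 0.1]
finger_gap: 0.0931
ee [ 0.5013 -0.219   0.0986] [ 1.7999e+02 -3.0000e-02  1.7903e+02] gap 0.0931 F [0.5 0.3 0.1] t 15.925
rotvec [ 0.0002 -0.0005 -0.0065] shift mm cur axes [-0.7 -0.5 10.1] in new axes [-0.7 -0.5 10.1]
tin -x 412 centre 502.4 slope deg -0.6
tin -y 407 centre -219.9 slope deg -0.9
band -x 127 centre 502.6 slope deg -1.0
band -y 122 centre -220.2 slope deg -0.2
cap -x 83 centre 502.4 slope deg -1.1
cap -y 79 centre -219.9 slope deg 0.7
handle -x 29 centre 502.8 slope deg -2.4
handle -y 75 centre -220.3 slope deg -1.8
cap top z [0.08202266 0.08393011 0.08483705 0.08550487 0.08601128] 214
handle top [0.10337234 0.10489175 0.1057957 ] 132
```

View pics/s8.png

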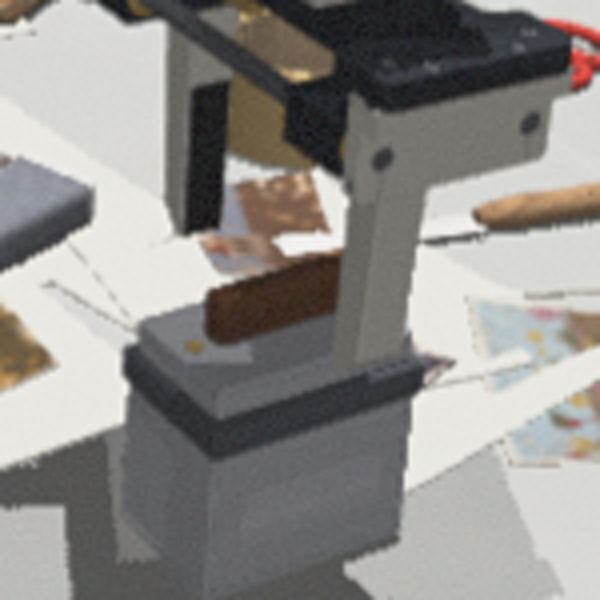

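The lids are home: the black pads reach down to the tips, the cap top is near z 0.085 to 0.086 and the handle top near 0.105. Lowering 10 mm over the handle and closing.

```bash
python3 -m inch '[[0,0,0,0,-0.2,4,85],[0,0,0,0,0,4,75],[0,0,0,0,0,2,65],[0,0,0,0,0,0,55],[0,0,0,0,0,0,46],[0,0,0,0,0,0,38],[0,0,0,0,0,0,32],[0,0,0,0,0,0,27],[0,0,0,0,0,0,23],[0,0,0,0,0,0,20],[0,0,0,0,0,0,17],[0,0,0,0,0,0,15],[0,0,0,0,0,0,13.5],[0,0,0,0,0,0,12.5],[0,0,0,0,0,0,11],[0,0,0,0,0,0,8],[0,0,0,0,0,0,4],[0,0,0,0,0,0,4],[0,0,0,0,0,0,4]]' 25
python3 - <<'E'
from h import *
from plant import arm
s=arm.read_state();delta([.502,-.2195,.0885],179.4,s)
f=arm.grab_frame('scene')
cv2.imwrite('pics/s9.png',cv2.resize(f['color'][180:330,270:420,::-1],None,fx=4,fy=4,interpolation=2))
E
```

```text
t: 18.35
ee_pos: [0.5014, -0.2192, 0.089]
orientation: [180.0, -0.0, 179.0]
wrist_force: [-1.1, 0.7, 0.8]
finger_gap: 0.0119
ee [ 0.5014 -0.2192  0.089 ] [180.    -0.   179.02] gap 0.0119 F [-1.1  0.7  0.8] t 18.35
rotvec [ 0.     -0.     -0.0066] shift mm cur axes [-0.6 -0.3  0.5] in new axes [-0.6 -0.3  0.5]
```

View pics/s9.png

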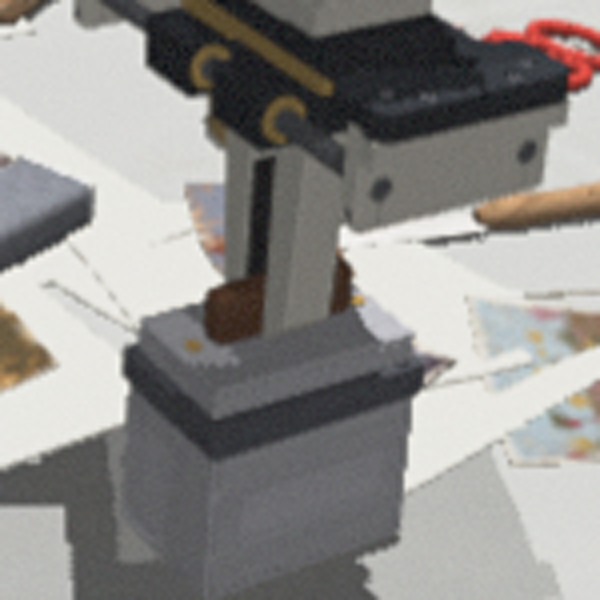

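The handle is gripped with an 11.9 mm gap. Lifting slowly at first to clear the boss, and I'll look after 20 mm.

```bash
python3 -m inch '[[0,0,0,0,0,-1,4],[0,0,0,0,0,-1.5,4],[0,0,0,0,0,-1.5,4],[0,0,0,0,0,-2,4],[0,0,0,0,0,-2,4],[0,0,0,0,0,-3,4],[0,0,0,0,0,-4,4],[0,0,0,0,0,-5,4],[0,0,0,0,0,0,4]]' 25
python3 - <<'E'
from h import *
from plant import arm
s=arm.read_state()
f=arm.grab_frame('scene')
cv2.imwrite('pics/s10.png',cv2.resize(f['color'][180:330,270:420,::-1],None,fx=4,fy=4,interpolation=2))
E
```

```text
t: 19.52
ee_pos: [0.5017, -0.2193, 0.1096]
orientation: [-180.0, 0.0, 179.0]
wrist_force: [0.2, -0.0, -1.5]
finger_gap: 0.012
```

View pics/s10.png

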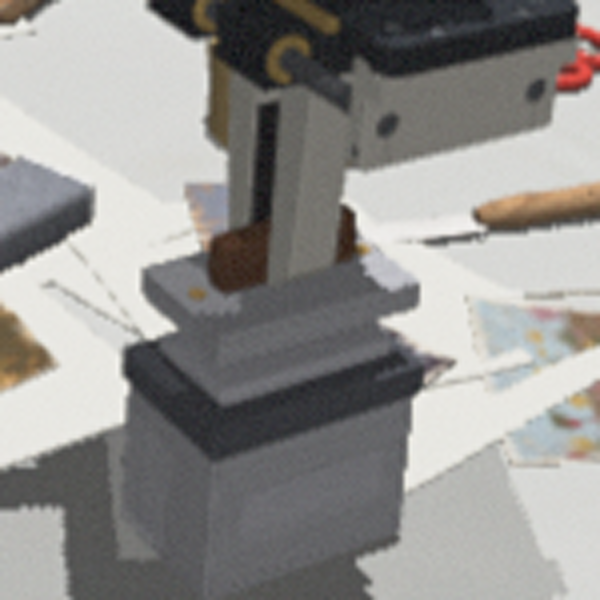

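The outer lid is off alone and level, and the inner lid's band is still flat on the tin with its boss showing. Lifting a further 110 mm.

```bash
python3 -m inch '[[0,0,0,0,0,-5,4],[0,0,0,0,0,-10,4],[0,0,0,0,0,-15,4],[0,0,0,0,0,-20,4],[0,0,0,0,0,-20,4],[0,0,0,0,0,-16,4],[0,0,0,0,0,-12,4],[0,0,0,0,0,-8,4],[0,0,0,0,0,-4,4],[0,0,0,0,0,0,4],[0,0,0,0,0,0,4],[0,0,0,0,0,0,4],[0,0,0,0,0,0,4],[0,0,0,0,0,0,4]]' 25
python3 - <<'E'
from h import *
from plant import arm
s=arm.read_state();print(s['t'],s['ee_pos'],s['qd'])
f=arm.grab_frame('scene');P=pts(f)
def fit(m):
    Q=P[m];c,*_=np.linalg.lstsq(np.c_[Q[:,:2]-Q[:,:2].mean(0),np.ones(len(Q))],Q[:,2],rcond=None);print('tilt',c[:2],'z',c[2],len(Q))
m=box(P,.502,-.2195,(.0765,.09),.035);print('boss top',np.median(P[m][:,2]),rect(P,m));fit(box(P,.502,-.2195,(.0775,.086),.03))
m=box(P,.502,-.2195,(.061,.073),.05);print('band',rect(P,m))
m=box(P,.502,-.2195,(.19,.23),.05);print('outer lowest z',np.percentile(P[m][:,2],[0.5,2]))
cv2.imwrite('pics/s11.png',cv2.resize(f['color'][120:330,250:440,::-1],None,fx=2.8,fy=2.8,interpolation=2))
g=arm.grab_frame('top');cv2.imwrite('pics/t11.png',g['color'][:,:,::-1])
T=pickle.load(open('top0.pkl','rb'))
E
```

```text
t: 21.32
ee_pos: [0.5014, -0.2192, 0.219]
orientation: [-180.0, -0.0, 179.0]
wrist_force: [0.2, 0.1, -1.2]
finger_gap: 0.0117
21.325 [ 0.50142184 -0.2192086   0.21896667] [-0.0706472  -0.1056644  -0.00373673  0.05263286 -0.00519804  0.05461718]
boss top 0.08003942412308154 (array([ 501.8, -220.9]), array([70. , 43.7]), 0.8, 876)
tilt [-0.00178165  0.00951246] z 0.08002180687906497 730
band (array([ 501.8, -221.1]), array([62.2, 91.1]), 89.8, 734)
outer lowest z [0.20340404 0.2041624 ]
```

View pics/s11.png

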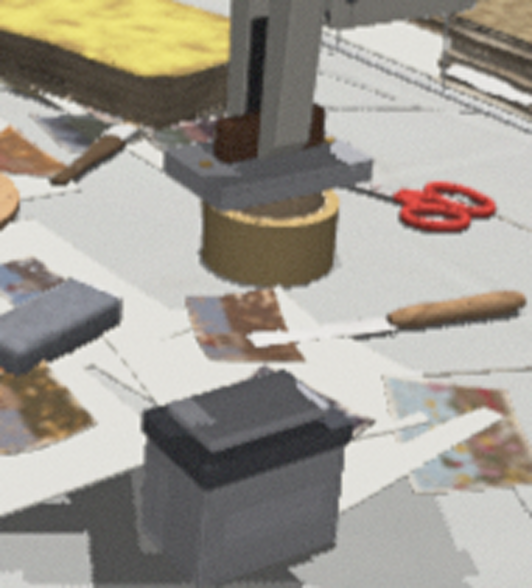

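The outer lid is held level with its underside at about z 0.204. The inner lid sits flat and centred on the tin, and the bystanders are where they were. Handing in.

```bash
python3 -c "
from plant import arm
print(arm.finish_job());print(arm.read_state()['finger_gap'])"
```

```text
the job is handed in; nothing more can be done
None
the job is handed in; nothing more can be done
```

I gripped the nested lids by the band, lifted them off the turntable together and lowered them home in the tin. I released them there, then lifted the outer lid alone by its handle. The job was handed in with it still in the gripper at about 21 s of the 53 s allowed. `finish_job` gives no verdict, so these are my own last checks:

- **Outer lid:** it looks level and its underside is at about 204 mm, roughly 13 cm above where it lay. The finger gap of 11.7 mm fits the 12 mm handle. Joint speeds were near zero.
- **Inner lid:** it is centred in the tin to about 1 mm. The boss top measured 80 mm against an expected 81 mm, and tilt was about 0.01 rad. All of these are within tolerance.
- **Bystanders:** the weight, tape roll and spatula look unmoved in the last scene picture. I judged this by eye and did not measure it.

**Disagreements:** at the start the two cameras disagreed by about 2 to 4 mm on the lid pair and about 2 mm on the tin. I therefore aligned the pair over the tin using the scene camera alone. There the carried pair read about 2° off the tin, which I corrected before lowering. No check failed.

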